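# Walk the seal-tin rack home, lock it and fill it

### The arm

A 6-joint arm with a two-finger parallel gripper is mounted at the origin on the work surface; the furniture and walls round the work are solid. World frame = base frame: x ahead of the robot, y to its left, z up, the work surface at z = 0. Lengths are in m, angles in rad, forces in N, time in s.
With the tool pointing down it reaches from about 0.2 to 0.875 m from the base axis. Payload 3.4 kg.
Tool frame: the origin (TCP) lies between the finger pads; the fingertips stand 25 mm ahead of it and the grasp point (between the pads) lies 6 mm ahead of it (r.nose_length is the z of the fingertips in the tool frame, in m); z points along the fingers, y is the line along which they close (so a half turn about z gives the same grasp; the last joint's range is limited). The gripper opens to 94 mm and grips with 3 to 60 N. Pads are 16 mm wide; open, the fingers measure 119 mm over their backs; the gripper's body (75 mm by 177 mm) begins 78 mm behind the grasp point.
Start: joints at [-1.225, 0.276, 1.505, -0, 1.361, -0.121], TCP at [0.259, -0.514, 0.23] pointing down, gripper open.
Joint ranges: [-2.89, 2.89], [-0.75, 2.08], [0.22, 2.7], [-1.18, 4.32], [0.11, 2.71], [-2.7, 2.7]. Speed limits (rad/s): [2.57, 2.57, 3.14, 3.14, 3.14, 3.14].

### API

Orientations are given as a unit quaternion [w, x, y, z].
In Python, from plant import r, gripper_to, inverse_kinematics, vision, models, telemetry gives the robot as it stands. Calls block until the motion is done:
- r.move_to(position, orientation): joint-space move of the TCP to a pose.
- r.move_l(position, rot=None, vel=0.15, guard=None): straight line of the TCP; rot=None keeps the orientation; vel is the mean speed in m/s. With guard (N) it stops when the force on the tool has changed by that much, and returns True; else False.
- r.movej(angles): joint-space move.
- gripper_to(opening, f_grip=None): finger opening in m; f_grip is the grip in N (None keeps the last); returns when the fingers have stopped.
- r.hold(seconds).
- inverse_kinematics(position, orientation): joint angles nearest the present ones, or None.
- vision.snapshot(name): name is "scene" or "top" or "wrist"; returns the picture (420x560x3 uint8, red, green, blue); there is no depth.
- vision.get_calibration(name): a dict with "fx", "fy", "cx", "cy" (pixels), "position" and "orientation" of the camera in the world. Camera axes: x right, y down, z forward; pixel columns grow to the right and rows downward; lengths in m; the calibration is good to about 2 mm. A picture is of the moment at which its call begins: read the wrist's pose just before it. get_calibration takes no time and is no camera call; for the wrist camera it gives the pose at the moment of the call.
A pose or a line that the arm cannot do raises r.PlanningError and nothing moves.
- r.sign_off(): hands the job in; it is judged then, once.
Trained networks look in the newest picture that a camera, given by its name, has taken for a name from the list of things; names that differ only in an ending like _2 or _b are one class to them, and where a whole thing is asked for, a point or a joint stands for the part that bears it (a point fixed in the world has none). Each returns a list of dicts, best first, with "score" (0 to 1); they miss things now and then, are a little off and sometimes report something else, mostly with a low value. They report only what shows in the picture. A call takes as long as a camera call. They do not tell look-alikes from the thing itself.
- models.boxes_of(thing, camera): "at" ([x, y, z] in m, in world coordinates, good to about 4 mm: the middle of the surface that is visible of it).
- models.regions_of(thing, camera): "pixels" (420x560 bool, what is visible of it).
- models.mark_of(thing, camera): "at" ([x, y, z] in m, in world coordinates, good to about 4 mm: a listed point, or the origin of a listed thing).
Readings, each from a call of its own:
- telemetry.current_t(): time.
- telemetry.current_joints(): joint angles.
- telemetry.current_dq(): joint speeds.
- telemetry.current_joint_efforts(): joint torques, N m.
- telemetry.current_ee_pos(): TCP position.
- telemetry.current_tool_rot(): TCP orientation.
- telemetry.current_wrist_force(): force on the tool from outside, world axes, zero at the start.
- telemetry.current_torque(): the same for the moment, N m.
- telemetry.current_opening(): finger opening in m.
- telemetry.current_finger_force(): force on a finger pad.
Only numpy, scipy, OpenCV 4.12 (cv2) and the standard library are available. Lean on these libraries where they do the work, as an engineer would, in place of code of your own. Each camera call takes 0.05 s, during which the arm holds its last target. There are 200 camera calls.

### The job

Get the gravity rack for the strap-seal tins back in service: it is too heavy to lift, so creep it over the bench by pushing its two near corner posts in turn, a little each time, without letting it slew round and without shoving it by the lock housing between them, until it stands square against the stop bar of its dock. Then press the lock plunger at its front right down to its stop, so that the bolt drops into the dock's keeper. Once it is locked, move every tin from the rubber mat into the rack's two sloping lanes, at most two to a lane, so that each slides down and rests against the front lip or against the tin before it, and leave the other things on the bench alone.

Things in the scene. Friction and masses are not known exactly. Their poses are not given: they have to be found in the camera images.
- dock: Dock, fixed on the bench in the gap between label printer and scale: a plain steel stop bar 170 mm long (its y), 26 mm high, with a flat strap towards the robot. Origin: on the bench, middle of the bar's near face; x points away from the robot, the way the rack goes (turned up to 3.5 degrees). Rack home: its origin at x = -80 mm, y = 0 in this frame, axes parallel.
- dock_keeper (a point): Middle of the slot in the dock's low keeper block, at its top: x = -172, y = 0, z = 12 mm in the dock's frame. Slot 20 mm along x, 40 mm along y; block 44 x 72 x 12 mm, at the near end of the strap. The rack passes over it; the lock's bolt drops into it.
- rack: Heavy grey gravity rack, loose on the bench on two skids, about 2 kg; a push of 6 to 18 N moves it, and it stops when the push stops. Base 160 (x) by 160 mm (y). Origin on the bench under the base's middle; x points to its rear, away from the robot; y to its left. Its underside is 14 mm above the bench between the skids.
- rack_rear (a point): Middle of the rack's rear edge, 19 mm up: x = +80, y = 0 in the rack's frame. This edge must end against the stop bar. The open upper ends of the lanes are above it, their floor's edge at x = +81, 91 mm above the bench.
- rack_left_corner (a point): Middle of the near face of the rack's left corner post: x = -80, y = +72.5, z = 45 mm in the rack's frame. The post is 15 mm wide (y), 16 mm deep and its top 70 mm above the bench; its near face looks to the robot, flush with the front of base and skid below it.
- rack_right_corner (a point): The same on the right corner post: x = -80, y = -72.5, z = 45 mm in the rack's frame.
- rack_left_lane (a point): Low end of the left lane's floor, mid-width, where it meets the front lip: x = -60, y = +38, z = 40 mm in the rack's frame. From here the floor rises 20 degrees towards the rack's +x, 150 mm long, 71 mm wide, slippery: a tin let go on it slides down by itself. Lip and cheeks stand 18 mm above the floor, the 5 mm divider 13 mm.
- rack_right_lane (a point): The same of the right lane: x = -60, y = -38, z = 40 mm in the rack's frame. In either lane the underside centre of the first tin comes to rest 32 mm up the slope from the lip, that of a second one 96 mm; a tin may be let go higher up, for instance at 115 to 130 mm.
- lock (a joint): Travel of the lock plunger, m: 0 = up (at the start), 0.012 = down at its stop. It takes about 6 to 9 N (spring and detent) and stays where it is left. Its bolt, 12 mm thick, hangs 15 mm above the bench when up; if it is not over the keeper's slot it lands on the keeper after 3 mm.
- lock_housing: Dark steel block at the middle of the rack's front that guides the bolt, 36 x 44 x 30 mm; origin at the middle of its underside, x = -89, y = 0, z = 18 mm in the rack's frame, so that it reaches 27 mm in front of the corner posts' faces. It is too weak to push the rack by: keep the fingers off it.
- lock_head (a point): Top centre of the plunger's black mushroom head, 34 mm across, in front of the rack's middle: x = -92, y = 0 in the rack's frame, 91 mm above the bench when up, 79 mm when down. It is pressed from above.
- tin_a_mid (a point): Middle (half-way up) of a round steel seal tin, 64 mm across, 54 mm high, about 0.22 kg, upright on the rubber mat; z is the tin's axis. There are three or four such tins. It can be gripped across its diameter from above with the fingers in any direction.
- tin_b_mid (a point): Middle (half-way up) of a round steel seal tin, 64 mm across, 54 mm high, about 0.22 kg, upright on the rubber mat; z is the tin's axis. There are three or four such tins. It can be gripped across its diameter from above with the fingers in any direction.
- tin_c_mid (a point): Middle (half-way up) of a round steel seal tin, 64 mm across, 54 mm high, about 0.22 kg, upright on the rubber mat; z is the tin's axis. There are three or four such tins. It can be gripped across its diameter from above with the fingers in any direction.
- tin_d_mid (a point): Middle (half-way up) of a round steel seal tin, 64 mm across, 54 mm high, about 0.22 kg, upright on the rubber mat; z is the tin's axis. There are three or four such tins. It can be gripped across its diameter from above with the fingers in any direction.
- mat: Thin black rubber mat, fixed, 225 mm (x) by 176 mm (y) by 2 mm, on which the tins stand. On its right is the label printer (flank at about world y = 0.13, open lid up to 0.22 m high), on its left the sealer (raised arm from y = 0.37, up to 0.31 m high): carry the tins over them, at 0.25 m or more. Origin on the bench; the mat's middle is at x = -110 mm in its frame.
- mug: White mug, 80 mm across and 89 mm high, a bystander in front of the scale, to be left alone. Origin under its middle.
- stamp: Wooden rubber stamp, 66 mm high, foot 29 x 60 mm, a bystander in front of the label printer, to be left alone. Origin under its middle.
There are look-alikes about, which are no part of the job. Leave any yellow look-alike of the part that bears tin_c_mid alone.

How it is judged:
On the way, in this order (a step that is already met when the one before it is completed fails the run):
1. the rack is home: square against the stop bar, the plunger still up (x of rack in the frame of dock above -0.0845 m and angle between the x axis of rack and the x axis of dock, either way round below 0.045 rad and y of rack in the frame of dock between -0.018 and 0.018 m and value of joint lock below 0.004 m), for 0.2 s.
2. the lock plunger has been pressed down to its stop with the rack home, the lanes still empty (x of rack in the frame of dock above -0.0845 m and angle between the x axis of rack and the x axis of dock, either way round below 0.045 rad and y of rack in the frame of dock between -0.018 and 0.018 m and value of joint lock above 0.0105 m and distance between each of tin_a_mid, tin_b_mid, tin_c_mid, tin_d_mid and rack above 0.11 m), for 0.2 s.
At the end, for the whole second after the job is handed in: The rack stands home (rear within about 4 mm of the stop bar, within 18 mm sideways, square within 2.5 degrees), the plunger is down within 1.5 mm of its stop, and every tin stands flat in a lane, at rest against the front lip or against the tin before it (within about 6 mm along the lane) (x of rack in the frame of dock above -0.0845 m and angle between the x axis of rack and the x axis of dock, either way round below 0.045 rad and y of rack in the frame of dock between -0.018 and 0.018 m and value of joint lock above 0.0105 m and (y of tin_a_mid in the frame of rack between 0.03 and 0.046 m or y of tin_a_mid in the frame of rack between -0.046 and -0.03 m) and angle between tin_a's own z axis and vertical between 0.27 and 0.43 rad and (x of tin_a_mid in the frame of rack between -0.0451636 and -0.0331636 m or (x of tin_a_mid in the frame of rack between 0.0129772 and 0.0289772 m and ((x of tin_b_mid in the frame of rack between -0.0451636 and -0.0331636 m and distance between tin_a_mid and tin_b_mid below 0.069 m) or (x of tin_c_mid in the frame of rack between -0.0451636 and -0.0331636 m and distance between tin_a_mid and tin_c_mid below 0.069 m) or (x of tin_d_mid in the frame of rack between -0.0451636 and -0.0331636 m and distance between tin_a_mid and tin_d_mid below 0.069 m)))) and (y of tin_b_mid in the frame of rack between 0.03 and 0.046 m or y of tin_b_mid in the frame of rack between -0.046 and -0.03 m) and angle between tin_b's own z axis and vertical between 0.27 and 0.43 rad and (x of tin_b_mid in the frame of rack between -0.0451636 and -0.0331636 m or (x of tin_b_mid in the frame of rack between 0.0129772 and 0.0289772 m and ((x of tin_a_mid in the frame of rack between -0.0451636 and -0.0331636 m and distance between tin_b_mid and tin_a_mid below 0.069 m) or (x of tin_c_mid in the frame of rack between -0.0451636 and -0.0331636 m and distance between tin_b_mid and tin_c_mid below 0.069 m) or (x of tin_d_mid in the frame of rack between -0.0451636 and -0.0331636 m and distance between tin_b_mid and tin_d_mid below 0.069 m)))) and (y of tin_c_mid in the frame of rack between 0.03 and 0.046 m or y of tin_c_mid in the frame of rack between -0.046 and -0.03 m) and angle between tin_c's own z axis and vertical between 0.27 and 0.43 rad and (x of tin_c_mid in the frame of rack between -0.0451636 and -0.0331636 m or (x of tin_c_mid in the frame of rack between 0.0129772 and 0.0289772 m and ((x of tin_a_mid in the frame of rack between -0.0451636 and -0.0331636 m and distance between tin_c_mid and tin_a_mid below 0.069 m) or (x of tin_b_mid in the frame of rack between -0.0451636 and -0.0331636 m and distance between tin_c_mid and tin_b_mid below 0.069 m) or (x of tin_d_mid in the frame of rack between -0.0451636 and -0.0331636 m and distance between tin_c_mid and tin_d_mid below 0.069 m)))) and (y of tin_d_mid in the frame of rack between 0.03 and 0.046 m or y of tin_d_mid in the frame of rack between -0.046 and -0.03 m) and angle between tin_d's own z axis and vertical between 0.27 and 0.43 rad and (x of tin_d_mid in the frame of rack between -0.0451636 and -0.0331636 m or (x of tin_d_mid in the frame of rack between 0.0129772 and 0.0289772 m and ((x of tin_a_mid in the frame of rack between -0.0451636 and -0.0331636 m and distance between tin_d_mid and tin_a_mid below 0.069 m) or (x of tin_b_mid in the frame of rack between -0.0451636 and -0.0331636 m and distance between tin_d_mid and tin_b_mid below 0.069 m) or (x of tin_c_mid in the frame of rack between -0.0451636 and -0.0331636 m and distance between tin_d_mid and tin_c_mid below 0.069 m)))) and linear speed of each of tin_a, tin_b, tin_c, tin_d, rack below 0.02 m/s); the robot touches nothing.
It fails at once if the fingers shove the lock housing (over 6 N) (contact force between the fingers and lock_housing above 6 N).
It fails at once if the rack is slewed more than 17 degrees out of line with its dock (angle between the x axis of rack and the x axis of dock, either way round above 0.3 rad).
It fails at once if the rack is lifted or tipped (height (world z) of rack above 0.02 m or angle between rack's own z axis and vertical above 0.2 rad).
It fails at once if the mug or the stamp is moved (distance of any of mug, stamp from where it was at the start of the episode above 0.04 m).
Of tin_a, tin_b, tin_c, tin_d only 3 to 4 are there at a start; the rules pass over those that are not, and their reading is None.
At some moment in a run one of tin_c, tin_d may be knocked a few centimetres aside while the robot is not near it.
Once in a run the grip may slacken for a moment while it holds something.
It also fails if it takes over 210 s, if anything falls off the work surface, if the arm or the gripper's body presses on something with over 40 N, if the wrist force passes 120 N, or if a joint passes its speed limit or range.

## Working session

There is one attempt and no reset: what is moved stays moved. The work goes in short steps, each a Python script; the robot and the scene stay as the last script left them, time stands still between calls to the robot, and variables do not carry over. Pictures are saved under pics/ and viewed, at most 14 in all, crops included, and the job is handed in when it is done.

```bash
ls; mkdir -p pics; cat > h.py <<'E'
import numpy as np, cv2
from plant import r, gripper_to, inverse_kinematics, vision, models, telemetry
from scipy.spatial.transform import Rotation as R
def save(cam,name):
    im=vision.snapshot(cam); cv2.imwrite('pics/%s.png'%name, im[:,:,::-1]); return im
def marks(th,cam,f=models.mark_of,k=5):
    for d in f(th,cam)[:k]: print(cam,th,np.round(d['at'],4),round(d['score'],2))
def proj(cam,p,c=None):
    c=c or vision.get_calibration(cam); q=c['orientation']
    Rm=R.from_quat([q[1],q[2],q[3],q[0]]).as_matrix(); v=Rm.T@(np.array(p)-c['position'])
    return np.array([c['fx']*v[0]/v[2]+c['cx'],c['fy']*v[1]/v[2]+c['cy']])
def ray(cam,px,c=None):
    c=c or vision.get_calibration(cam); q=c['orientation']
    Rm=R.from_quat([q[1],q[2],q[3],q[0]]).as_matrix()
    d=Rm@np.array([(px[0]-c['cx'])/c['fx'],(px[1]-c['cy'])/c['fy'],1]); return np.array(c['position']),d/np.linalg.norm(d)
def atz(cam,px,z,c=None):
    o,d=ray(cam,px,c); return o+d*(z-o[2])/d[2]
def down(yaw): # tool z down; tool y (closing line) at angle yaw from world y
    q=(R.from_euler('z',yaw)*R.from_euler('x',np.pi)).as_quat(); return [q[3],q[0],q[1],q[2]]
E
python3 - <<'E'
from h import *
for c in('scene','top'):
    save(c,c)
    k=vision.get_calibration(c); print({a:np.round(b,3) for a,b in k.items()})
    for t in 'dock dock_keeper rack rack_rear rack_left_corner rack_right_corner lock_head tin_a_mid mat mug stamp'.split(): marks(t,c)
print(telemetry.current_t(), telemetry.current_tool_rot())
E
```

```text
pics
{'fx': np.float64(394.143), 'fy': np.float64(394.143), 'cx': np.float64(285.246), 'cy': np.float64(212.575), 'position': array([0.027, 0.319, 0.785]), 'orientation': array([ 0.134, -0.425,  0.848, -0.287])}
scene dock [ 0.6497 -0.1743 -0.0036] 0.58
scene rack [ 0.5019 -0.1647  0.0026] 0.93
scene rack_left_corner [ 0.4166 -0.098   0.0466] 0.73
scene rack_right_corner [ 0.4236 -0.2385  0.0474] 0.58
scene rack_right_corner [ 0.4406 -0.2057  0.0396] 0.48
scene lock_head [ 0.4061 -0.1633  0.0937] 0.65
scene lock_head [ 0.4413 -0.1262  0.039 ] 0.51
scene tin_a_mid [0.4933 0.2862 0.0284] 0.62
scene mat [ 0.5514  0.2446 -0.0008] 0.78
{'fx': np.float64(476.246), 'fy': np.float64(476.246), 'cx': np.float64(281.535), 'cy': np.float64(207.028), 'position': array([0.244, 0.016, 1.425]), 'orientation': array([ 0.053, -0.701,  0.709, -0.065])}
top dock [ 0.648  -0.1716  0.0044] 0.7
top rack [ 0.5015 -0.1642 -0.0006] 0.76
top rack_rear [ 6.510e-01 -1.684e-01  2.000e-04] 0.19
top rack_left_corner [ 0.4199 -0.0907  0.0463] 0.58
top rack_right_corner [ 0.4212 -0.2382  0.044 ] 0.92
top lock_head [ 0.408  -0.1645  0.0929] 0.62
top tin_a_mid [0.4965 0.2797 0.0318] 0.62
top mat [ 0.5545  0.2402 -0.0015] 0.6
top mug [ 0.44   -0.2032  0.0393] 0.3
top stamp [ 0.376  -0.006   0.0022] 0.65
1.2 [ 5.10827735e-05  9.72879795e-01  2.31311267e-01 -1.22346554e-05]
```

View pics/scene.png

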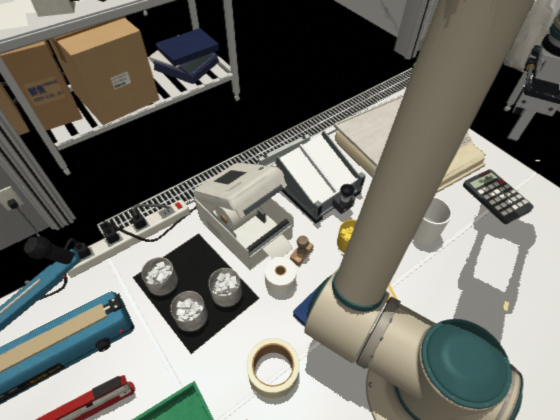

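View pics/top.png

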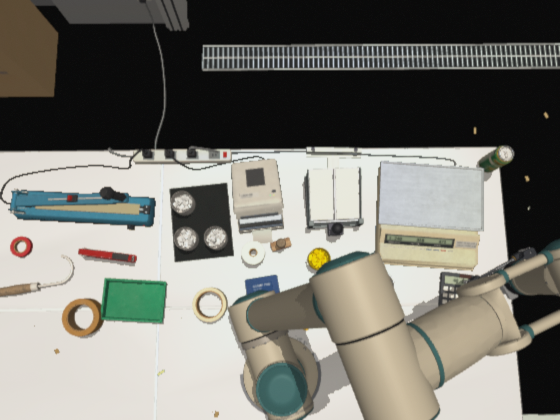

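Three grey tins stand on the mat: scene (160,276), (189,311), (225,287); top (183,202), (186,238), (216,237). Look-alikes:
- The yellow tin at scene (350,236) / top (318,259), which I must leave alone.
- The white label roll at (281,277) and the tape rings, which aren't tins.

The rack is at top (334,198), and the dock bar is behind it at about top (334,152). The mug is at scene (432,218). Next I'll take a close look with the wrist camera.

```bash
python3 - <<'E'
from h import *
print('yellow',atz('top',(318,259),.04),atz('scene',(350,236),.04))
print('mug', atz('scene',(433,222),.05),'roll',atz('top',(253,252),.03),'stamp',atz('top',(281,243),.03))
print('bar', atz('top',(308,152),.026),atz('top',(358,152),.026))
r.move_to([.42,-.17,.40],down(0))
save('wrist','w1'); k=vision.get_calibration('wrist'); print({a:np.round(b,3) for a,b in k.items()})
for t in 'dock dock_keeper rack rack_rear rack_left_corner rack_right_corner lock_head rack_left_lane rack_right_lane mug'.split(): marks(t,'wrist')
save('top','t2')
for t in 'mug rack dock tin_a_mid stamp'.split(): marks(t,'top')
marks('tin_a_mid','top',models.boxes_of)
E
```

```text
yellow [ 0.32275474 -0.11368848  0.04      ] [ 0.3243023  -0.10618844  0.04      ]
mug [ 0.23451629 -0.28136084  0.05      ] roll [0.34595967 0.07498953 0.03      ] stamp [ 0.3713498  -0.00714722  0.03      ]
bar [ 0.64786914 -0.09287048  0.026     ] [ 0.64663529 -0.24537369  0.026     ]
{'fx': np.float64(321.461), 'fy': np.float64(321.461), 'cx': np.float64(276.199), 'cy': np.float64(206.725), 'position': array([ 0.498, -0.171,  0.554]), 'orientation': array([-0.095, -0.7  ,  0.701,  0.096])}
wrist dock [ 6.522e-01 -1.762e-01  4.000e-04] 0.95
wrist rack [ 0.5041 -0.1626  0.0014] 0.98
wrist rack_left_corner [ 0.4226 -0.0941  0.0465] 0.76
wrist rack_right_corner [ 0.4225 -0.2413  0.047 ] 0.6
wrist lock_head [ 0.4093 -0.1691  0.0946] 0.8
wrist rack_left_lane [ 0.4402 -0.1251  0.0439] 0.78
wrist rack_right_lane [ 0.4386 -0.2047  0.0428] 0.88
wrist rack_right_lane [ 3.731e-01 -2.000e-04 -1.900e-03] 0.41
wrist mug [ 0.2569 -0.2716 -0.0017] 0.98
top mug [ 0.263  -0.2681 -0.0016] 0.66
top rack [ 0.5006 -0.1634 -0.0019] 0.88
top rack [ 0.4405 -0.1278  0.0372] 0.4
top dock [ 0.6501 -0.17    0.0009] 0.69
top dock [0.4964 0.2848 0.0281] 0.22
top tin_a_mid [0.4972 0.2812 0.0283] 0.83
top stamp [ 0.3726 -0.0087  0.0012] 0.6
top stamp [ 5.549e-01  2.405e-01 -3.000e-04] 0.29
top tin_a_mid [0.4925 0.2777 0.0411] 0.68
```

View pics/w1.png

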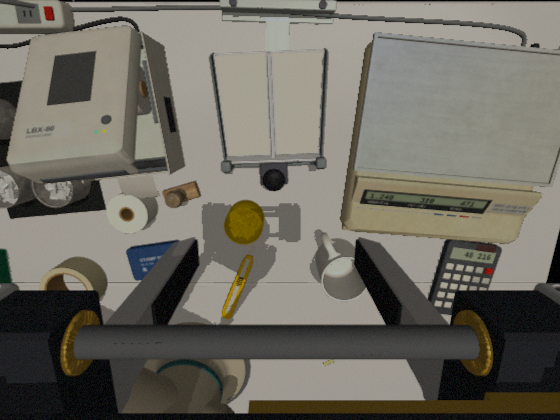

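The wrist picture shows the rack with corner posts at (227,166) and (321,163) and the lock head at (273,180). The bar is at about (222–335, 8), and the yellow tin is clear of the posts at (244,222). I need the dock's yaw, so I'll look from nearer the bar.

```bash
python3 - <<'E'
from h import *
r.move_to([.52,-.17,.34],down(0))
im=save('wrist','w2'); k=vision.get_calibration('wrist'); print(k['position'])
for t in 'dock rack rack_left_corner rack_right_corner lock_head rack_left_lane rack_right_lane'.split(): marks(t,'wrist')
m=models.regions_of('dock','wrist')
for d in m[:2]:
    p=d['pixels']; ys,xs=np.where(p); print(d['score'],p.sum(),xs.min(),xs.max(),ys.min(),ys.max())
E
```

```text
[ 0.59706463 -0.1705785   0.49522276]
wrist rack [ 0.5032 -0.1636 -0.002 ] 0.64
wrist rack [ 0.4422 -0.2032  0.045 ] 0.47
wrist rack_left_corner [ 0.4223 -0.0947  0.047 ] 0.81
wrist rack_right_corner [ 0.4222 -0.2386  0.049 ] 0.78
wrist rack_right_corner [ 0.4125 -0.1683  0.0159] 0.54
wrist rack_right_corner [ 6.528e-01 -1.746e-01 -3.000e-04] 0.5
wrist lock_head [ 0.4097 -0.1658  0.0928] 0.94
wrist rack_left_lane [ 0.4395 -0.1264  0.0437] 0.66
wrist rack_right_lane [ 0.4403 -0.2029  0.0418] 0.97
0.83 3952 215 341 62 129
0.15 13587 205 333 127 269
```

View pics/w2.png

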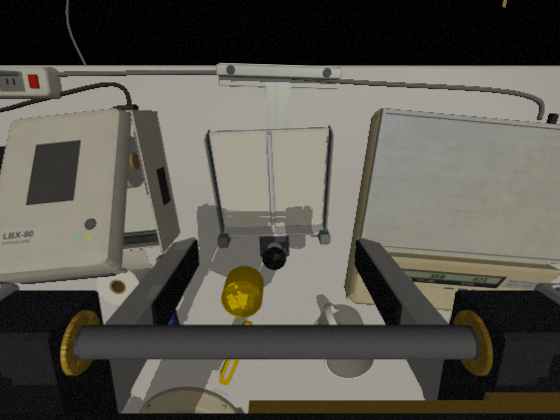

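The bar spans (217–341, 65–84), with its strap below at x≈278. The rack's rear edge runs (208,132)–(332,127). I'll fit the lines numerically.

```bash
cat >> h.py <<'E'
def dockfit(cam='wrist',c=None):
    d=models.regions_of('dock',cam)[0]; p=d['pixels']; ys,xs=np.where(p)
    P=[]
    y0=ys.min()
    for x in range(xs.min()+6,xs.max()-5):
        col=np.where(p[:,x])[0]
        if len(col) and col.max()-y0<30: P.append((x,col.min(),col.max()))
    P=np.array(P); out=[]
    for j,z in((1,.026),(2,.0)):
        w=np.array([atz(cam,(a[0],a[j]),z,c)for a in P]); f=np.polyfit(w[:,1],w[:,0],1)
        k=abs(w[:,0]-np.polyval(f,w[:,1]))<.003; f=np.polyfit(w[k,1],w[k,0],1)
        out.append((np.degrees(-np.arctan(f[0])),np.polyval(f,-.17),k.mean()))
    e=[atz(cam,(x,P[:,1].mean()+3),.026,c) for x in (xs.min(),xs.max())]
    return out,e
E
python3 - <<'E'
from h import *
im=vision.snapshot('wrist')
o,e=dockfit();print(o,e)
a,b=atz('wrist',(208,132),.091),atz('wrist',(332,127),.091); print('rear',a,b,np.degrees(np.arctan2(-(a-b)[0],(a-b)[1])))
a,b=atz('wrist',(224,239),.07),atz('wrist',(324,237),.07); print('posts',a,b,np.degrees(np.arctan2(-(a-b)[0],(a-b)[1])))
cv2.imwrite('pics/c1.png',cv2.resize(im[50:290,190:360,::-1],None,fx=2.5,fy=2.5)[:600])
E
```

```text
[(np.float64(-1.2826573153523273), np.float64(0.664923707035633), np.float64(1.0)), (np.float64(-1.2398484505271876), np.float64(0.6406974014532943), np.float64(1.0))] [array([ 0.66110954, -0.08906848,  0.026     ]), array([ 0.66108096, -0.25676303,  0.026     ])]
rear [ 0.58080248 -0.08701118  0.091     ] [ 0.58672867 -0.23852667  0.091     ] 2.2398557249714384
posts [ 0.43287029 -0.09688258  0.07      ] [ 0.43587648 -0.237738    0.07      ] 1.2226411674746522
```

View pics/c1.png

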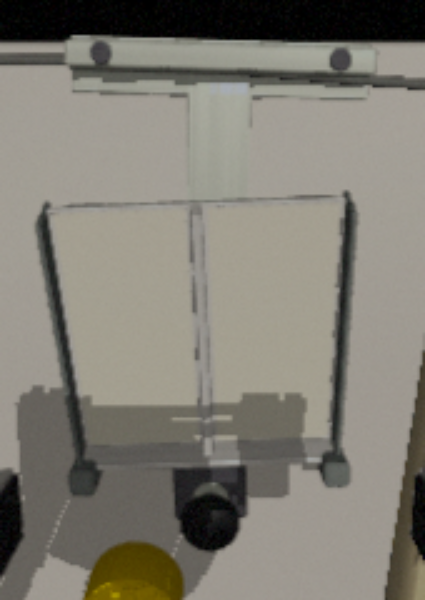

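Estimates: dock origin ≈ (0.649, −0.173) with yaw ≈ −1.2°, rack origin ≈ (0.5025, −0.164) with yaw ≈ +1.5°. The push to the stop is about 67 mm. I'll start with contact on the left post, then the right.

```bash
cat >> h.py <<'E'
Q=down(-np.pi/2)   # fingers close along x, camera to the right
Z=.055
def touch(y,x0,lim=.04):
    """from above in front of a post: descend and feel for its face; returns TCP x at contact"""
    p=telemetry.current_ee_pos()
    r.move_l([p[0],p[1],.15],vel=.25); r.move_l([x0,y,.15],vel=.3); r.move_l([x0,y,Z],vel=.2)
    hit=r.move_l([x0+lim,y,Z],vel=.03,guard=3.5)
    return telemetry.current_ee_pos()[0],hit
def push(x,y,guard=30,vel=.03):
    h=r.move_l([x,y,Z],vel=vel,guard=guard); f=telemetry.current_wrist_force(); xe=telemetry.current_ee_pos()[0]
    r.move_l([xe-.012,y,Z],vel=.15); return xe,h,np.round(f,1)
E
python3 - <<'E'
from h import *
gripper_to(0)
r.move_to([.385,-.095,.16],Q)
xl,h=touch(-.095,.395); print(xl,h,telemetry.current_wrist_force(),telemetry.current_ee_pos(),telemetry.current_opening())
print(push(xl+.010,-.095))
xr,h=touch(-.240,.385); print(xr,h); print(push(xr+.008,-.240)); print(telemetry.current_t())
save('top','t3')
E
```

```text
Traceback (most recent call last):
plant.PlanningError: the arm cannot take that pose within its joint ranges
```

```bash
python3 - <<'E'
from h import *
for p in([.39,-.095,.055],[.49,-.095,.055],[.39,-.24,.055],[.49,-.24,.055],[.49,-.17,.1],[.5,.28,.05],[.56,.19,.05],[.62,-.13,.15]):
    print(p,[a for a in range(-180,181,15) if inverse_kinematics(p,down(np.radians(a))) is not None])
print(telemetry.current_t(),telemetry.current_opening())
E
```

```text
[0.39, -0.095, 0.055] [-180, -165, -150, -75, -60, -45, -30, -15, 0, 15, 30, 45, 60, 75, 90, 105, 120, 135, 150, 165, 180]
[0.49, -0.095, 0.055] [-180, -165, -150, -135, -75, -60, -45, -30, -15, 0, 15, 30, 45, 60, 75, 90, 105, 120, 135, 150, 165, 180]
[0.39, -0.24, 0.055] [-180, -165, -105, -90, -75, -60, -45, -30, -15, 0, 15, 30, 45, 60, 75, 90, 105, 120, 135, 150, 165, 180]
[0.49, -0.24, 0.055] [-180, -165, -150, -90, -75, -60, -45, -30, -15, 0, 15, 30, 45, 60, 75, 90, 105, 120, 135, 150, 165, 180]
[0.49, -0.17, 0.1] [-180, -165, -150, -90, -75, -60, -45, -30, -15, 0, 15, 30, 45, 60, 75, 90, 105, 120, 135, 150, 165, 180]
[0.5, 0.28, 0.05] [-180, -165, -150, -135, -120, -105, -30, -15, 0, 15, 30, 45, 60, 75, 90, 105, 120, 135, 150, 165, 180]
[0.56, 0.19, 0.05] [-180, -165, -150, -135, -120, -105, -45, -30, -15, 0, 15, 30, 45, 60, 75, 90, 105, 120, 135, 150, 165, 180]
[0.62, -0.13, 0.15] [-180, -165, -150, -135, -75, -60, -45, -30, -15, 0, 15, 30, 45, 60, 75, 90, 105, 120, 135, 150, 165, 180]
6.1417 0.0004735639200413968
```

```bash
python3 - <<'E'
from h import *
# w2 was taken at the present pose
for z in (0.,.06,.12,.2):
    print(z,'printer',[np.round(atz('wrist',p,z)[:2],3) for p in((146,112),(180,238),(122,112))],'scale',[np.round(atz('wrist',p,z)[:2],3) for p in((377,112),(347,295),(358,242))])
for z in (0.,.06,.12,.2): print(z,'printer top-cam',[np.round(atz('top',p,z)[:2],3) for p in((276,160),(283,212),(283,228))],'scale',[np.round(atz('top',p,z)[:2],3) for p in((380,162),(378,225),(377,262))])
for p in([.39,-.095,.055],[.49,-.095,.055]): print([a for a in range(-90,-70,2) if inverse_kinematics(p,down(np.radians(a))) is not None])
E
```

```text
0.0 printer [array([0.606, 0.022]), array([ 0.408, -0.013]), array([0.606, 0.057])] scale [array([ 0.606, -0.319]), array([ 0.303, -0.293]), array([ 0.401, -0.305])]
0.06 printer [array([ 0.605, -0.002]), array([ 0.431, -0.032]), array([0.605, 0.03 ])] scale [array([ 0.605, -0.301]), array([ 0.339, -0.278]), array([ 0.425, -0.289])]
0.12 printer [array([ 0.604, -0.025]), array([ 0.454, -0.051]), array([0.604, 0.002])] scale [array([ 0.604, -0.283]), array([ 0.374, -0.263]), array([ 0.449, -0.272])]
0.2 printer [array([ 0.603, -0.056]), array([ 0.485, -0.077]), array([ 0.603, -0.035])] scale [array([ 0.603, -0.259]), array([ 0.422, -0.243]), array([ 0.48 , -0.251])]
0.0 printer top-cam [array([0.631, 0.004]), array([ 0.468, -0.015]), array([ 0.419, -0.014])] scale [array([ 0.622, -0.317]), array([ 0.425, -0.302]), array([ 0.314, -0.294])]
0.06 printer top-cam [array([0.614, 0.005]), array([ 0.459, -0.014]), array([ 0.412, -0.013])] scale [array([ 0.606, -0.303]), array([ 0.418, -0.288]), array([ 0.311, -0.281])]
0.12 printer top-cam [array([0.598, 0.006]), array([ 0.449, -0.012]), array([ 0.405, -0.012])] scale [array([ 0.59 , -0.289]), array([ 0.41 , -0.275]), array([ 0.308, -0.268])]
0.2 printer top-cam [array([0.576, 0.006]), array([ 0.437, -0.011]), array([ 0.395, -0.01 ])] scale [array([ 0.569, -0.27 ]), array([ 0.4  , -0.257]), array([ 0.304, -0.25 ])]
[-88, -86, -84, -82, -80, -78, -76, -74, -72]
[-82, -80, -78, -76, -74, -72]
```

```bash
sed -i 's/^Q=.*/Q=down(np.radians(-80))/' h.py; python3 - <<'E'
from h import *
r.move_to([.385,-.091,.16],Q)
xl,h=touch(-.091,.39); print(xl,h,telemetry.current_wrist_force(),telemetry.current_opening())
print(push(xl+.010,-.091))
xr,h=touch(-.236,.385); print(xr,h); print(push(xr+.008,-.236)); print(telemetry.current_t())
save('top','t3')
E
```

```text
0.40398174683113264 True [0.5561893  0.48938282 0.36316716] 0.000375241973162006
(np.float64(0.4037452388966945), True, array([-0.5,  0.4,  0.3]))
0.40911134925073867 True
(np.float64(0.41030977965067417), False, array([-17.2,  -5.6,   7.9]))
13.2333
```

View pics/t3.png

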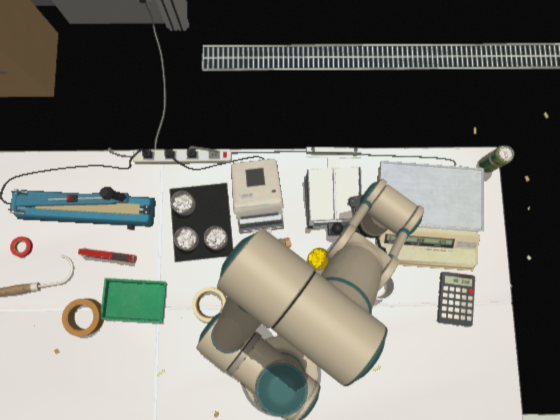

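The top view shows the rack barely moved: posts still at about row 224, and the yellow tin untouched. The arm looks compliant, so I'll push without a force guard, let it settle, and log.

```bash
cat >> h.py <<'E'
def push2(x,y,vel=.03,n=4):
    r.move_l([x,y,Z],vel=vel); L=[]
    for i in range(n):
        L.append((round(telemetry.current_ee_pos()[0],4),round(telemetry.current_wrist_force()[0],1)))
        r.hold(.1)
    xe=telemetry.current_ee_pos()[0]; r.move_l([min(xe,x)-.012,y,Z],vel=.15); return L
E
python3 - <<'E'
from h import *
p=telemetry.current_ee_pos(); print(p)
print(push2(.417,-.236))
xl,h=touch(-.091,.385); print(xl,h,telemetry.current_wrist_force()); print(push2(.414,-.091)); print(telemetry.current_t())
E
```

```text
[ 0.39913859 -0.2362098   0.05509303]
[(np.float64(0.4104), np.float64(-17.5)), (np.float64(0.4104), np.float64(-18.1)), (np.float64(0.4104), np.float64(-17.6)), (np.float64(0.4104), np.float64(-16.8))]
0.4039456816199194 True [-0.14258319  0.70982692  0.80090836]
[(np.float64(0.4044), np.float64(-18.4)), (np.float64(0.4044), np.float64(-18.7)), (np.float64(0.4044), np.float64(-18.8)), (np.float64(0.4044), np.float64(-18.3))]
18.475
```

```bash
python3 - <<'E'
from h import *
for x in (.412,.416,.420,.424):
    r.move_l([x,-.091,Z],vel=.03); r.hold(.15); print(x,np.round(telemetry.current_ee_pos(),4),np.round(telemetry.current_wrist_force(),1),np.round(telemetry.current_torque(),2))
    if telemetry.current_ee_pos()[0]>.410: break
r.move_l([.39,-.091,Z]); print(telemetry.current_t())
E
```

```text
0.412 [ 0.4044 -0.0906  0.0546] [-17.   -5.2  14.5] [-0.7   2.55 -0.1 ]
0.416 [ 0.4044 -0.0906  0.0546] [-24.6  -7.6  22.5] [-1.2   3.8  -0.11]
0.42 [ 0.4059 -0.0897  0.0546] [-29.4  -6.4  28. ] [-1.    4.45 -0.17]
0.424 [ 0.4081 -0.0883  0.0543] [-30.3  -2.6  29.3] [-0.41  4.72 -0.17]
21.1
```

The tool is also pressing down: Fz ≈ Fx, because the compliant arm locks on the post by friction and loads the corner. I'll null the vertical and side forces while pushing.

```bash
cat >> h.py <<'E'
def servo_push(xgoal,y,fmax=45,step=.003,verbose=False,kz=.00025,ky=.0002,maxover=.045):
    """push until the TCP has really got to xgoal; trims off the force across the push"""
    p=telemetry.current_ee_pos(); t=np.array([p[0]+.004,y,Z]); n=0; L=[]
    while True:
        r.move_l(t,vel=.04); p=telemetry.current_ee_pos(); f=telemetry.current_wrist_force(); n+=1
        L.append((np.round(p*1e3,1).tolist(),np.round(f,0).tolist(),np.round(t*1e3,1).tolist()))
        if verbose: print(*L[-1])
        if p[0]>=xgoal or -f[0]>fmax or t[0]-p[0]>maxover or n>40: break
        t[0]+=min(step,max(.001,xgoal-p[0]+.001)) if p[0]>t[0]-.004 else step
        t[1]+=ky*f[1]; t[2]+=kz*f[2]; t[2]=min(max(t[2],.035),.09)
    r.move_l([min(p[0],t[0])-.012,y,Z],vel=.15)
    return n,L[-1]
E
python3 - <<'E'
from h import *
r.move_l([.3995,-.091,Z],vel=.05)
print(servo_push(.416,-.091,verbose=True)); print(telemetry.current_t())
E
```

```text
[405.2, -91.0, 55.0] [-0.0, -0.0, -0.0] [404.9, -91.0, 55.0]
[407.7, -90.9, 54.9] [-1.0, 0.0, -1.0] [407.9, -91.0, 55.0]
[408.0, -90.8, 54.7] [-6.0, -1.0, 4.0] [410.9, -91.0, 54.8]
[409.3, -90.1, 54.9] [-7.0, -1.0, 0.0] [413.9, -91.3, 55.9]
[409.6, -89.9, 54.9] [-12.0, -1.0, 5.0] [416.9, -91.4, 56.0]
[413.3, -89.1, 55.5] [-8.0, 3.0, -3.0] [419.9, -91.6, 57.2]
[413.5, -89.0, 55.3] [-15.0, -0.0, 9.0] [422.9, -91.0, 56.5]
[419.1, -88.6, 57.0] [-9.0, 2.0, 0.0] [425.9, -91.1, 58.7]
(8, ([419.1, -88.6, 57.0], [-9.0, 2.0, 0.0], [425.9, -91.1, 58.7]))
23.75
```

```bash
cat >> h.py <<'E'
def corner(y,xc,goal,**k):
    """go round to the post whose contact is at TCP x=xc and push it to goal"""
    p=telemetry.current_ee_pos()
    r.move_l([p[0]-.006,p[1],.13],vel=.3); r.move_l([xc-.016,y,.13],vel=.35); r.move_l([xc-.010,y,Z],vel=.25)
    return servo_push(goal,y,**k)
E
python3 - <<'E'
from h import *
yl,yr=-.090,-.236
a=corner(yr,.4104,.421); print(a); xr=a[1][0][0]/1e3
a=corner(yl,.419,.433); print(a); xl=a[1][0][0]/1e3
a=corner(yr,xr,.435); print(a); xr=a[1][0][0]/1e3
print(telemetry.current_t())
p=telemetry.current_ee_pos(); r.move_l([p[0]-.01,p[1],.16],vel=.3); r.move_to([.44,-.17,.36],down(0))
save('wrist','w3')
for t in 'rack rack_left_corner rack_right_corner lock_head dock dock_keeper'.split(): marks(t,'wrist')
print(telemetry.current_t())
E
```

```text
(9, ([424.1, -238.1, 56.2], [-7.0, -3.0, -3.0], [428.1, -238.6, 57.5]))
(10, ([433.2, -87.5, 57.2], [-9.0, 2.0, -1.0], [439.9, -89.8, 59.0]))
(8, ([435.0, -237.2, 56.3], [-6.0, -3.0, -3.0], [438.7, -237.4, 57.5]))
35.5417
wrist rack [ 0.5326 -0.1588 -0.0042] 0.64
wrist rack_left_corner [ 0.4548 -0.0907  0.0447] 0.89
wrist rack_left_corner [ 0.437  -0.1599  0.0942] 0.19
wrist rack_right_corner [ 0.4464 -0.2334  0.045 ] 0.55
wrist lock_head [ 0.4324 -0.1605  0.0933] 0.58
wrist dock [ 6.494e-01 -1.767e-01 -5.000e-04] 0.56
37.5417
```

View pics/w3.png

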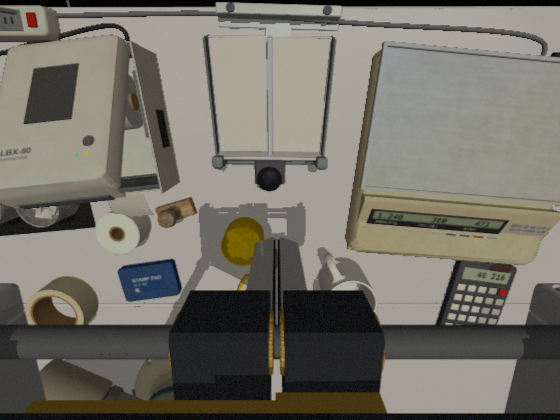

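The view shows the posts at (218,162) and (321,162) and the bar at (217–340, 12). The rack is roughly square with about 36 mm to go, but about 11 mm too far left. I'll bias the side force to the right for the rest.

```bash
sed -i 's/t\[1\]+=ky\*f\[1\]/t[1]+=ky*2*(f[1]-4)/' h.py; python3 - <<'E'
from h import *
yl,yr=-.086,-.234
xl,xr=.4325,.435
r.move_to([.41,yl,.15],Q)
for gl,gr in((.448,.446),(.458,.456)):
    a=corner(yl,xl,gl); print(a); xl=a[1][0][0]/1e3
    a=corner(yr,xr,gr); print(a); xr=a[1][0][0]/1e3
print(telemetry.current_t())
p=telemetry.current_ee_pos(); r.move_l([p[0]-.01,p[1],.16],vel=.3); r.move_to([.46,-.17,.36],down(0))
save('wrist','w4')
for t in 'rack rack_left_corner rack_right_corner lock_head rack_left_lane rack_right_lane dock'.split(): marks(t,'wrist')
print(telemetry.current_t())
E
```

```text
(11, ([450.4, -93.1, 58.1], [-9.0, 3.0, -0.0], [456.3, -95.4, 60.0]))
(9, ([449.4, -244.6, 55.8], [-7.0, -1.0, -3.0], [452.7, -245.4, 57.3]))
(8, ([458.1, -90.9, 56.3], [-9.0, 4.0, -2.0], [465.4, -93.7, 58.6]))
(8, ([459.8, -242.4, 56.1], [-6.0, -2.0, -4.0], [463.1, -243.2, 57.6]))
54.2667
wrist rack [ 0.5556 -0.1655 -0.001 ] 0.73
wrist rack_left_corner [ 0.4783 -0.0927  0.048 ] 0.82
wrist rack_left_corner [ 0.4771 -0.1649  0.0139] 0.54
wrist rack_right_corner [ 0.4723 -0.2397  0.0483] 0.57
wrist lock_head [ 0.4585 -0.1648  0.095 ] 0.91
wrist rack_left_lane [ 0.4922 -0.1245  0.0432] 0.7
wrist rack_left_lane [ 0.3754  0.0021 -0.0023] 0.41
wrist rack_right_lane [ 0.4919 -0.2001  0.0435] 0.63
wrist rack_right_lane [ 0.4705 -0.2372  0.0442] 0.34
wrist dock [ 0.6525 -0.1748  0.001 ] 0.85
56.3167
```

View pics/w4.png

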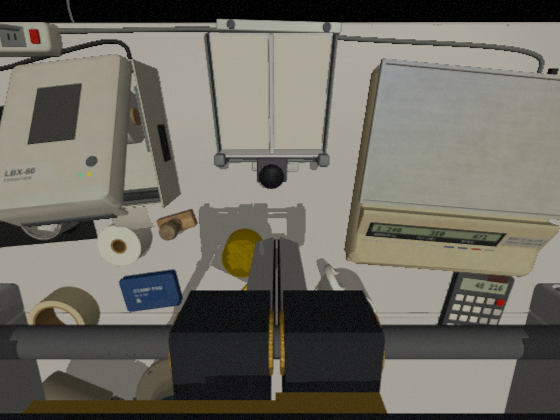

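Now the posts are at (220,160) and (323,160), and the rear nearly meets the bar: about 13 mm to go, with a lateral offset of about 7 mm. Next are the final steps, pushing each side until it blocks.

```bash
python3 - <<'E'
from h import *
yl,yr=-.088,-.235
xl,xr=.458,.4598
r.move_to([.435,yl,.15],Q)
for gl,gr,fm in((.469,.469,26),(.485,.485,26),(.485,.485,28)):
    a=corner(yl,xl,gl,fmax=fm); print(a); xl=a[1][0][0]/1e3
    a=corner(yr,xr,gr,fmax=fm); print(a); xr=a[1][0][0]/1e3
print(telemetry.current_t())
E
```

```text
(10, ([472.8, -92.6, 56.7], [-9.0, 2.0, -1.0], [478.8, -94.9, 58.8]))
(9, ([471.1, -244.7, 55.0], [-11.0, 0.0, 2.0], [476.1, -246.3, 56.4]))
(12, ([478.8, -91.1, 55.7], [-29.0, 2.0, 2.0], [499.7, -96.1, 61.1]))
(10, ([475.5, -241.0, 55.6], [-27.0, 3.0, 4.0], [491.8, -247.2, 59.8]))
(10, ([478.6, -90.7, 55.3], [-30.0, 2.0, 5.0], [499.8, -95.7, 60.2]))
(9, ([474.9, -238.0, 55.8], [-30.0, 2.0, 3.0], [493.2, -244.4, 60.5]))
82.7917
```

```bash
python3 - <<'E'
from h import *
p=telemetry.current_ee_pos(); r.move_l([p[0]-.01,p[1],.17],vel=.3); r.move_to([.47,-.17,.33],down(0))
im=save('wrist','w5')
for t in 'rack lock_head rack_left_lane rack_right_lane dock'.split(): marks(t,'wrist')
hd=models.mark_of('lock_head','wrist')[0]['at']; print(proj('wrist',hd))
g=cv2.cvtColor(im,cv2.COLOR_RGB2GRAY)
for d in models.regions_of('lock_head','wrist')[:2]:
    ys,xs=np.where(d['pixels']); print(d['score'],xs.min(),xs.max(),ys.min(),ys.max())
print(telemetry.current_t())
E
```

```text
wrist rack [ 0.5723 -0.1671  0.0006] 0.87
wrist lock_head [ 0.4782 -0.1606  0.0944] 0.88
wrist lock_head [ 0.5101 -0.2017  0.0436] 0.55
wrist rack_left_lane [ 0.5151 -0.1289  0.0425] 0.65
wrist rack_right_lane [ 0.5088 -0.2015  0.0436] 0.7
wrist rack_right_lane [ 0.4776 -0.1614  0.0922] 0.44
[268.18392248 176.42944336]
0.67 259 284 161 187
0.38 251 299 158 180
84.8833
```

View pics/w5.png

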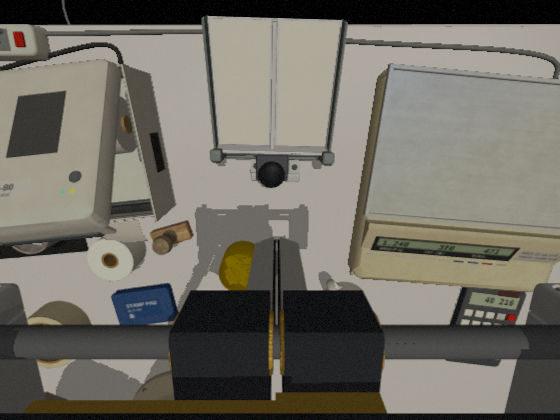

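Head at (271.5,174). The keeper block behind the housing, spanning (251–299, 158–180), is nearly centred on it. The rack is home, so I'll press the plunger.

```bash
python3 - <<'E'
from h import *
h=atz('wrist',(271.5,174),.087); print('head',h)
h[0]=.5*h[0]+.5*.4787
r.move_to([h[0],h[1],.17],Q); r.move_l([h[0],h[1],.124],vel=.2)
t=np.array([h[0],h[1],.118]); 
for i in range(30):
    r.move_l(t,vel=.04); p=telemetry.current_ee_pos(); f=telemetry.current_wrist_force(); print(np.round(p*1e3,1),np.round(f,1),round(t[2],4))
    if f[2]>28: break
    t[2]-=.003; t[0]+=.0003*f[0]; t[1]+=.0003*f[1]
r.hold(.3); p=telemetry.current_ee_pos(); r.move_l([p[0],p[1],.2],vel=.2)
r.move_to([.47,-.17,.33],down(0)); im=save('wrist','w6'); marks('lock_head','wrist')
cv2.imwrite('pics/c6.png',cv2.resize(im[:240,180:380,::-1],None,fx=2.5,fy=2.5))
print(telemetry.current_t())
E
```

```text
head [ 0.47999784 -0.16456821  0.087     ]
[ 479.7 -164.8  118.6] [ 0.1  0.6 -0.6] 0.118
[ 480.2 -164.8  115.5] [ 0.1 -0.2  1.7] 0.115
[ 480.2 -164.8  112.5] [ 0.8 -0.6  5. ] 0.112
[ 480.2 -164.9  109.4] [ 0.2 -0.2  4.4] 0.109
[ 480.2 -164.9  106.3] [ 1.  -0.1  5.2] 0.106
[ 480.3 -164.9  103.8] [1.4 0.1 9. ] 0.103
[ 480.5 -164.9  103.5] [-5.1  1.5 25.6] 0.1
[ 480.4 -165.   103.2] [-7.2  3.5 42.2] 0.097
wrist lock_head [ 0.4766 -0.162   0.0819] 0.68
90.9333
```

View pics/c6.png

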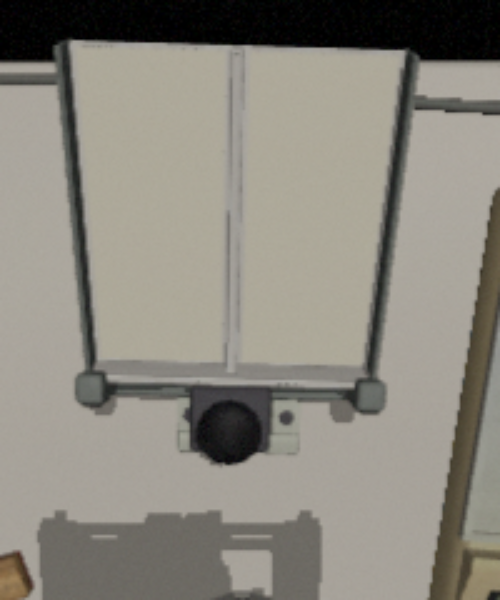

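The plunger travelled 12 mm and bottomed out at over 40 N with the tip at 0.078 m, so the lock is down. The crop shows the head lowered at (230,430), on the keeper's centreline, and both lanes empty. Next I'll look over the mat.

```bash
cat >> h.py <<'E'
def tins(cam='wrist'):
    c=vision.get_calibration(cam); vision.snapshot(cam)
    a=[(d['at'],d['score']) for d in models.mark_of('tin_a_mid',cam)]
    b=[]
    for d in models.regions_of('tin_a_mid',cam):
        ys,xs=np.where(d['pixels']); b.append(([round(float(v)) for v in (xs.min(),xs.max(),ys.min(),ys.max())],round(d['score'],2)))
    return a,b
E
python3 - <<'E'
from h import *
r.move_l([.47,-.17,.40],vel=.4); r.move_to([.46,.235,.40],down(0))
gripper_to(.085)
im=save('wrist','w7'); print(vision.get_calibration('wrist')['position'])
for x in tins(): print(*x,sep='\n')
marks('tin_a_mid','wrist',models.boxes_of)
r.move_l([.40,.235,.40],vel=.3)
print(tins()[0]); print(telemetry.current_t())
E
```

```text
[0.53784444 0.23440012 0.55424979]
([0.4943, 0.2828, 0.0265], 0.77)
([0.4853, -0.1623, 0.0145], 0.64)
([225, 267, 124, 166], 0.87)
([484, 519, 27, 167], 0.17)
wrist tin_a_mid [0.495  0.2812 0.0385] 0.79
[([0.4924, 0.2843, 0.025], 0.77)]
94.8417
```

View pics/w7.png

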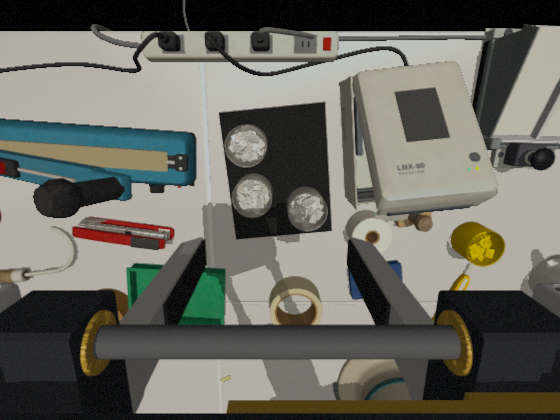

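Three grey tins at (246,145), (252,196) and (307,208). The yellow tin at (478,243) isn't on the mat. I'll triangulate with Hough circles over two views.

```bash
cat >> h.py <<'E'
def circ(im,zt=.054,cam='wrist'):
    """bright grey tin tops on the dark mat: pixel centres and world xy at the height of the rim"""
    c=vision.get_calibration(cam); fz=c['position'][2]-zt; rp=c['fx']*.032/fz
    g=cv2.medianBlur(cv2.cvtColor(im,cv2.COLOR_RGB2GRAY),3)
    C=cv2.HoughCircles(g,cv2.HOUGH_GRADIENT,1,rp*1.6,param1=120,param2=14,minRadius=int(rp*.85),maxRadius=int(rp*1.15)+1)
    out=[]
    for x,y,rr in (C[0] if C is not None else []):
        w=atz(cam,(x,y),zt,c); hsv=cv2.cvtColor(im[int(y)-4:int(y)+5,int(x)-4:int(x)+5],cv2.COLOR_RGB2HSV).reshape(-1,3).mean(0)
        if .42<w[0]<.68 and .14<w[1]<.35: out.append((np.round([x,y,rr],1).tolist(),np.round(w[:2],4).tolist(),hsv.round().tolist(),ray(cam,(x,y),c)))
    return out
E
python3 - <<'E'
from h import *
A=circ(vision.snapshot('wrist')); r.move_l([.47,.215,.36],vel=.3); im=save('wrist','w8'); B=circ(im)
for a in A: print('A',a[:3])
for a in B: print('B',a[:3])
for a in A:
  for b in B:
    if np.hypot(*(np.array(a[1])-b[1]))<.02:
        (o1,d1),(o2,d2)=a[3],b[3]; M=np.array([d1,-d2]).T; s=np.linalg.lstsq(M,o2-o1,rcond=None)[0]; print('tri',np.round(((o1+d1*s[0])+(o2+d2*s[1]))/2,4))
print('pts',[np.round(atz('top',p,.054)[:2],4) for p in((183,202),(186,238),(216,237))])
E
```

```text
A ([242.5, 105.5, 23.399999618530273], [0.4961, 0.2847], [29.0, 17.0, 174.0])
B ([228.5, 153.5, 24.299999237060547], [0.4986, 0.2822], [25.0, 18.0, 174.0])
B ([239.5, 204.5, 21.0], [0.4236, 0.269], [22.0, 19.0, 174.0])
B ([231.5, 48.5, 22.0], [0.6346, 0.2728], [39.0, 22.0, 133.0])
tri [0.4966 0.286  0.0333]
pts [array([0.4921, 0.2774]), array([0.3867, 0.2665]), array([0.3886, 0.1804])]
```

```bash
python3 - <<'E'
from h import *
im=vision.snapshot('wrist'); cv2.imwrite('pics/c8.png',cv2.resize(im[100:280,180:340,::-1],None,fx=3.2,fy=3.2,interpolation=cv2.INTER_CUBIC))
def lane(s,side,h,yawr=np.radians(-1.3),o=(.571,-.167)):
    pass
for a in (0,-180,180,-150):
  for y in(-.129,-.205):
    q=(R.from_euler('y',-np.radians(20))*R.from_euler('z',np.radians(a))*R.from_euler('x',np.pi)).as_quat(); q=[q[3],q[0],q[1],q[2]]
    z=R.from_quat([q[1],q[2],q[3],q[0]]).apply([0,0,1])
    print(a,z.round(2),[inverse_kinematics([.61,y,zz],q) is not None for zz in(.13,.25,.35)])
print([[inverse_kinematics(p,down(np.radians(a))) is not None for a in(-120,-105,60,75,90)] for p in([.495,.283,.05],[.42,.268,.05],[.39,.18,.05],[.495,.283,.34])])
E
```

```text
0 [ 0.34 -0.   -0.94] [True, True, True]
0 [ 0.34 -0.   -0.94] [True, True, True]
-180 [ 0.34  0.   -0.94] [True, True, True]
-180 [ 0.34  0.   -0.94] [True, True, True]
180 [ 0.34  0.   -0.94] [True, True, True]
180 [ 0.34  0.   -0.94] [True, True, True]
-150 [ 0.34  0.   -0.94] [True, True, True]
-150 [ 0.34  0.   -0.94] [False, False, True]
[[True, True, True, True, True], [True, True, True, True, True], [True, True, True, True, True], [True, True, True, True, True]]
```

View pics/c8.png

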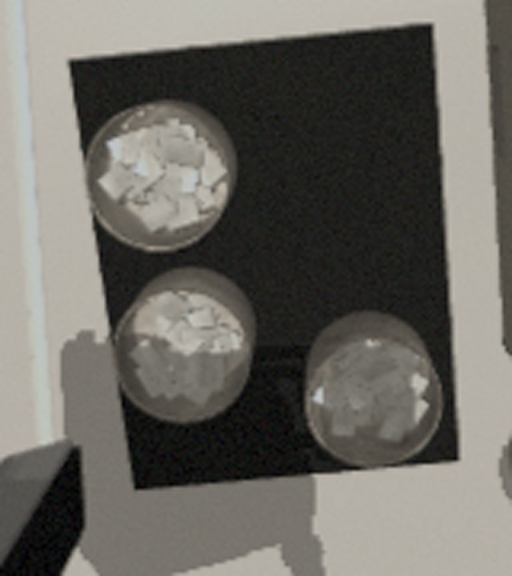

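The crop shows the three tin rims centred at about (161,179), (185,352) and (373,398) in crop pixels. I'll pick up the first with yaw −120° and set it in the left lane.

```bash
cat >> h.py <<'E'
YR=np.radians(-1.3); O=np.array([.571,-.167,0])
def lane_pose(side,s,gap,a):
    """TCP pose with the tin parallel to the lane's floor, its underside `gap` above it, centre s up the slope"""
    c,sn=np.cos(np.radians(20)),np.sin(np.radians(20)); H=.047+gap
    p=np.array([-.060+s*c-H*sn, side*.038, .040+s*sn+H*c]); Rz=R.from_euler('z',YR)
    q=(Rz*R.from_euler('y',-np.radians(20))*R.from_euler('z',np.radians(a))*R.from_euler('x',np.pi)).as_quat()
    n=Rz.apply([-sn,0,c])
    return O+Rz.apply(p),[q[3],q[0],q[1],q[2]],n
def pick(x,y,yaw,open_=.078):
    r.move_to([x,y,.34],down(np.radians(yaw))); gripper_to(open_,20)
    r.move_l([x,y,.11],vel=.35); hit=r.move_l([x,y,.050],vel=.12,guard=12)
    gripper_to(.04,35); o=telemetry.current_opening(); r.move_l([x,y,.34],vel=.3)
    print('pick',hit,round(o,4),'held',round(telemetry.current_opening(),4),telemetry.current_finger_force())
def place(side,a,s=.124,vel=.4):
    p,q,n=lane_pose(side,s,.004,a)
    r.move_l([p[0]-.06,p[1],.345],rot=q,vel=vel); print('held',round(telemetry.current_opening(),4))
    r.move_l(p+n*.06,vel=.3); hit=r.move_l(p,vel=.06,guard=8); print('down',hit,np.round(telemetry.current_ee_pos()-p,4),'opening',round(telemetry.current_opening(),4))
    gripper_to(.076); r.hold(.3); e=telemetry.current_ee_pos(); r.move_l(e+n*.09,vel=.3); e=telemetry.current_ee_pos(); r.move_l([e[0]-.03,e[1],.345],vel=.4)
E
python3 - <<'E'
from h import *
P=[atz('wrist',(180+u/3.2,100+v/3.2),.054) for u,v in((161,179),(185,352),(373,398))]
for p in P: print(p.round(4))
np.save('P.npy',P); x,y=P[0][:2]
pick(x,y,-120); print(telemetry.current_t())
save('wrist','w9')
E
```

```text
[0.4952 0.2803 0.054 ]
[0.415  0.2722 0.054 ]
[0.3925 0.1842 0.054 ]
pick False 0.0637 held 0.0636 34.99824696466021
102.1417
```

```bash
python3 - <<'E'
from h import *
place(1,-180); print(telemetry.current_t())
save('top','t9')
r.move_to([.47,-.17,.40],down(0)); im=save('wrist','w10'); cv2.imwrite('pics/c10.png',cv2.resize(im[:260,120:400,::-1],None,fx=2,fy=2)); print(telemetry.current_t())
E
```

```text
held 0.0632
down False [ 0.0002 -0.0001  0.0004] opening 0.0638
106.9667
109.6917
```

View pics/c10.png

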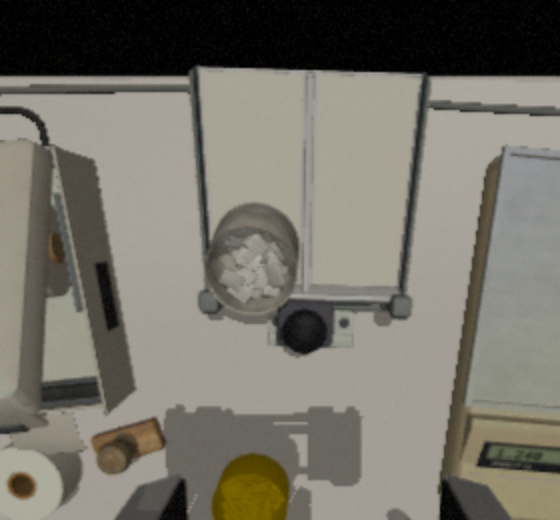

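The first tin rests at the left lane's lip, crop (252,265). I'll check the other two haven't moved by comparing with w8, then pick the right one.

```bash
cat >> h.py <<'E'
def blobs(im):
    """tins on the dark mat from the standard look-out (.47,.215,.36) yaw 0: blob boxes in pixels"""
    g=cv2.cvtColor(im,cv2.COLOR_RGB2GRAY); mk=np.zeros_like(g); mk[115:250,210:318]=1
    m=((cv2.medianBlur(g,5)>55)&(mk>0)).astype(np.uint8); n,l,s,c=cv2.connectedComponentsWithStats(m)
    return [s[i].tolist() for i in range(1,n) if s[i][4]>500]
E
python3 - <<'E'
from h import *
old=cv2.imread('pics/w8.png')[:,:,::-1].copy()
r.move_l([.47,-.17,.42],vel=.4); r.move_to([.47,.215,.36],down(0)); im=save('wrist','w11')
g=lambda i:cv2.cvtColor(i,cv2.COLOR_RGB2GRAY).astype(np.float32)
print(blobs(old),blobs(im),telemetry.current_t())
for n,(u,v) in(('T2',(185,352)),('T3',(373,398))):
    x,y=int(180+u/3.2),int(100+v/3.2); tpl=g(old)[y-26:y+27,x-26:x+27]; res=cv2.matchTemplate(g(im)[y-50:y+51,x-50:x+51],tpl,cv2.TM_CCOEFF_NORMED); _,mx,_,loc=cv2.minMaxLoc(res); print(n,round(mx,2),np.array(loc)-24)
E
```

```text
[[210, 131, 43, 48, 1706], [210, 179, 49, 71, 2107], [263, 198, 55, 52, 1863]] [[210, 178, 49, 72, 2087], [266, 198, 52, 52, 1840]] 111.4417
T2 0.99 [0 0]
T3 0.98 [0 0]
```

Neither has moved.

```bash
python3 - <<'E'
from h import *
P=np.load('P.npy'); pick(P[2][0],P[2][1],90)
if telemetry.current_opening()>.055: place(-1,0)
print(telemetry.current_t())
old=cv2.imread('pics/w8.png')[:,:,::-1].copy()
r.move_to([.47,.215,.36],down(0)); im=save('wrist','w12')
g=lambda i:cv2.cvtColor(i,cv2.COLOR_RGB2GRAY).astype(np.float32)
x,y=int(180+185/3.2),int(100+352/3.2); tpl=g(old)[y-26:y+27,x-26:x+27]; res=cv2.matchTemplate(g(im)[y-60:y+61,x-60:x+61],tpl,cv2.TM_CCOEFF_NORMED); _,mx,_,loc=cv2.minMaxLoc(res); print(round(mx,2),np.array(loc)-34, blobs(im))
print(telemetry.current_t())
E
```

```text
pick False 0.0632 held 0.0636 34.99913775758614
held 0.0633
down False [ 0.0002 -0.0001  0.0004] opening 0.0632
121.3583
0.99 [0 0] [[210, 179, 49, 71, 2096]]
122.9833
```

```bash
python3 - <<'E'
from h import *
P=np.load('P.npy'); pick(P[1][0],P[1][1],-120)
if telemetry.current_opening()>.055: place(1,-180,s=.128)
print(telemetry.current_t())
r.move_to([.47,-.17,.40],down(0)); im=save('wrist','w13'); cv2.imwrite('pics/c13.png',cv2.resize(im[:260,120:400,::-1],None,fx=2,fy=2))
marks('rack','wrist');marks('lock_head','wrist');marks('tin_a_mid','wrist'); print(telemetry.current_t())
E
```

```text
pick False 0.0637 held 0.0635 34.993304806994274
held 0.064
down False [ 0.0003 -0.0001  0.0005] opening 0.0638
134.3417
wrist rack [ 5.748e-01 -1.646e-01 -3.000e-04] 0.65
wrist lock_head [ 0.4786 -0.1623  0.0806] 0.86
wrist tin_a_mid [ 0.5281 -0.1248  0.0742] 0.68
137.1667
```

View pics/c13.png

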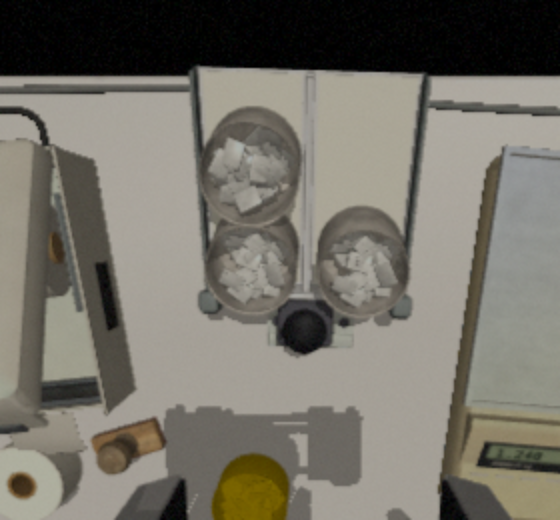

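All three tins are in: left lane at (252,265) and (250,168), right lane at (362,265). The plunger is down and the rack is home.

```bash
python3 -c "
from h import *
r.hold(.3); print(r.sign_off(), telemetry.current_t())"
```

```text
the job is handed in; nothing more can be done
the job is handed in; nothing more can be done
```

I handed the job in at about 137 s of the 210 s allowed: the rack is home against the stop bar, the plunger is down at its stop, and all three tins from the mat rest in the lanes (two left, one right); no verdict came back at hand-in.

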